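Feel for the hidden notch and press the dock's release key

TASK

Unlock the bearing dock: put a closed fingertip lightly on one of the two end lands of its steel edge, feel along the edge behind the blue apron until you find the hidden notch, then press the key inside the notch fully down, so that the green flag stands up, and take the finger away. Press without forcing anything, do not grasp anything, and leave the two bearings on the dock and the tape roll where they are.

Things in the scene. Friction and masses are not known exactly. Their poses are not given: they have to be found in the camera images.
- dock: Grey base plate 140 x 280 x 12 mm with a low blue apron on its robot side, fixed to the bench. Origin on the bench surface straight under the middle of the steel edge; y runs along the edge to the left, x across it away from the robot, z up. The plate reaches from x -40 to +100 mm. The rigid apron stands at x -40 to -35 mm over the whole length and rises to z 52 mm.
- edge_mid (a point): Middle of the rigid steel edge, at its top (z 40 mm). Axes as the dock's. The edge is flat on top, 16 mm thick (x -8 to +8 mm) and 266 mm long: a 33 mm land at each end and between them five places of 40 mm, centred at y +80, +40, 0, -40, -80 mm. Four are solid blocks flush with the lands, one, not told, is the notch. From the edge to the apron there is 27 mm of room.
- release_key (a joint): Travel of the key in the notch, straight down, m: 0 up, 0.008 home; about 5 N of friction, no spring, stays where it is left. The notch is 40 mm along the edge, open upward and across the whole thickness, so use a tip under 40 mm long. The key is 36 mm along, 13 mm thick, of the same bright steel; its top is 7.5 mm below the edge, pressed home 15.5 mm below; a rigid floor lies just under that.
- land_left: Steel land at the left (+y) end of the edge, 16 x 33 mm, rigid. Origin at the centre of its top face; axes as the dock's.
- land_right: Steel land at the right (-y) end of the edge, 16 x 33 mm, rigid. Origin at the centre of its top face; axes as the dock's.
- flag (a joint): Small green flag 40 x 18 mm near the dock's right end, driven by the key, rad: 0 lies flat (locked), 1.44 stands up (unlocked). It only shows the state (dock x 46 to 84, y -119 mm, 44 mm up while flat); leave it to the key.
- bearing_a: Loose ball bearing 62 mm across, 14 mm high, lying on the base plate behind the left half of the edge (dock x 56, y 55 mm) round a brass stub. Origin at the centre of its underside. Leave it.
- bearing_b: Loose ball bearing 62 mm across, 14 mm high, behind the right half of the edge (dock x 56, y -55 mm) round a brass stub. Origin at the centre of its underside. Leave it.
- tape_roll: Roll of yellow tape lying flat at the front right, 78 mm across, 19 mm high, loose. Origin at the centre of its underside. Leave it.

How it is judged:
By the outcome, as a careful person would: the job done as asked, in the order asked, and still so for the second after the job is handed in, with the robot touching nothing.
It also fails if it takes over 54 s, if anything falls off the work surface, if the arm or the gripper's body presses on something with over 40 N, if the wrist force passes 120 N, or if a joint passes its speed limit or range.

ROBOT

A 7-joint arm with a two-finger parallel gripper is mounted at the origin on a cart in front of the work surface, level with it; the furniture and walls round the work are solid. World frame = base frame: x ahead of the robot, y to its left, z up, the work surface at z = 0. Lengths are in m, angles in rad, forces in N, time in s.
With the tool pointing down it reaches from about 0.4 to 0.875 m from the base axis. Payload 4.4 kg.
Tool frame: the origin (TCP) lies on the centre line of the jaws, within the pads' length; the fingertips stand 19 mm ahead of it and the grasp point (between the pads) is the TCP; z points along the fingers, y is the direction in which the jaws open and shut (so a half turn about z gives the same grasp; the last joint's range is limited). The gripper opens to 85 mm and grips with 20 to 120 N. Pads are 22 mm wide; open, the fingers measure 114 mm over their backs; the gripper's body (76 mm by 85 mm) begins 54 mm behind the grasp point. The pads swing forward as they close: fully open they stand 13 mm farther back than shut.
Start: joints at [1.225, 0.628, 0.038, 1.517, -0.027, 0.996, -0.02], TCP at [0.18, -0.625, 0.25] pointing down, gripper open.
Joint ranges: [-3.06, 3.06], [-0.37, 2.12], [-1.25, 1.32], [0.18, 2.47], [-1.1, 4.24], [0.23, 1.98], [-2.94, 2.94]. Speed limits (rad/s): [2.57, 2.57, 3.14, 3.14, 3.14, 3.14, 3.14].

INTERFACE

Orientations are given as a unit quaternion [x, y, z, w].
In Python, from cell import ctrl, cams, hand_in gives the robot as it stands.
- The arm moves only by the tool carry_out, never from a script. Its argument "steps" is a list of rows, each an object with "dp": the shift along the tool's x, y, z in cm, a list of three; "twist": the turn about the tool's z in rad; "claw": the opening, from 0 (shut) to 1 (fully open). A call has 1 to 8 rows; each row shifts and turns the pose as measured when the row begins, along the tool's axes as they then stand; what a row does not reach is not made up. A row lasts 1/10 s, in which the tool goes at most 50 mm and 8.59 degrees, less where a joint would pass 70% of its speed; a pose out of reach is approached as far as the arm can. A call with a gripper value outside its range is refused whole. The fingers move at their own pace and stop on an object; "force" is the grip in N (left out, the last holds). Time passes only in rows, so rows that do not move let the fingers close. It gives the time, the measured TCP pose, the force and the opening at its end, in the units of the state.
- ctrl.get_obs(): the state, without advancing time (a new reading comes with each control period).
- cams.snapshot(name): name is "scene" or "side" or "wrist"; returns the picture (480x640x3 uint8, red, green, blue); there is no depth.
- cams.get_calibration(name): a dict with "mtx" (3x3 intrinsics, pixels), "T" (4x4, takes a point from camera to world coordinates). Camera axes: x right, y up, looking along -z (the intrinsics and any distortion apply to the point x, -y, -z); pixel columns grow to the right and rows downward; lengths in m; the calibration is good to about 2 mm. A picture is of the moment at which its call begins: read the wrist's pose just before it. get_calibration takes no time and is no camera call; for the wrist camera it gives the pose at the moment of the call.
- hand_in(): hands the job in, once; it reports no verdict.
Trained networks look in the newest picture that a camera, given by its name, has taken for a name from the list of things; names that differ only in an ending like _2 or _b are one class to them, and where a whole thing is asked for, a point or a joint stands for the part that bears it (a point fixed in the world has none). Each returns a list of dicts, best first, with "conf" (0 to 1); they miss things now and then, are a little off and sometimes report something else, mostly with a low value. They report only what shows in the picture. A call takes as long as a camera call.
- cams.look_for(camera, name): "centre" ([x, y, z] in m, in world coordinates, good to about 4 mm: the middle of the surface that is visible of it).
- cams.silhouettes(camera, name): "region" (480x640 bool, what is visible of it).
The state is a dict: "time_s": time; "joints": joint angles; "joint_vel": joint speeds; "joint_torque": joint torques, N m; "tcp_pos": TCP position; "ee_rot": TCP orientation; "contact_force": force on the tool from outside, world axes, zero at the start; "moment": the same for the moment, N m; "finger_gap": finger opening in m.
Only numpy, scipy, OpenCV 4.12 (cv2) and the standard library are available. Lean on these libraries where they do the work, as an engineer would, in place of code of your own. Each camera call takes 0.05 s, during which the arm holds its last target.

## Working session

There is one attempt and no reset: what is moved stays moved. The work goes in short steps, Python scripts to look and compute and a tool call to move; the robot and the scene stay as the last step left them, time stands still between calls to the robot, and variables do not carry over. Pictures are saved under pics/ and viewed, and the job is handed in when it is done.

Besides the shell and the picture viewer there is one more tool, called after "Call:" as name(argument=value, ...) on one line, values as JSON. carry_out: Moves the arm, as the interface text tells. Its arguments: {"type":"object","properties":{"steps":{"type":"array"},"force":{"type":"number"}},"required":["steps"]}

```bash
mkdir -p pics; ls; python3 - <<'E'
from cell import ctrl,cams
import cv2
o=ctrl.get_obs()
for k,v in o.items(): print(k,v)
for n in ("scene","side"):
    im=cams.snapshot(n); cv2.imwrite(f"pics/{n}0.png",im[:,:,::-1])
    for t in ("dock","edge_mid","land_left","land_right","bearing_a","bearing_b","tape_roll","flag","release_key"):
        try:
            print(n,t,[(r["conf"],[round(float(x),4) for x in r["centre"]]) for r in cams.look_for(n,t)][:3])
        except Exception as e: print(n,t,e)
    c=cams.get_calibration(n); print(c)
print(ctrl.get_obs()["time_s"])
E
```

```text
pics
time_s 0.0
joints [ 1.22518734  0.62934985  0.03842279  1.51836461 -0.02701019  0.99629507
 -0.02000937]
joint_vel [ 4.99064863e-04  5.35366031e-04 -1.02880422e-04  1.39617125e-03
  7.00787572e-05 -7.86605405e-04 -3.87803578e-04]
joint_torque [ 8.19402194e-04 -5.63412631e+01  1.22652624e+00 -1.93446243e+01
  1.09663967e-02  1.05085579e-02  1.92891143e-06]
tcp_pos [ 0.17939139 -0.62414423  0.24938737]
ee_rot [ 9.90228826e-01  1.39448808e-01 -1.35139773e-04 -9.40147622e-04]
contact_force [ 0.11740654 -0.0307734  -0.46567624]
moment [ 0.03272501 -0.06416757 -0.01101416]
finger_gap 0.08532281100404114
scene dock [(0.84, [0.5257, 0.1736, 0.0164])]
scene edge_mid [(0.72, [0.5267, 0.1719, 0.013]), (0.55, [0.5623, 0.1151, 0.0257])]
scene land_left [(0.61, [0.3998, -0.3668, 0.0188]), (0.51, [0.4839, 0.2796, 0.041])]
scene land_right [(0.7, [0.5066, 0.0439, 0.0375])]
scene bearing_a [(0.66, [0.5513, 0.2242, 0.0243]), (0.58, [0.5636, 0.1129, 0.0271])]
scene bearing_b [(0.66, [0.5513, 0.2242, 0.0243]), (0.58, [0.5636, 0.1129, 0.0271])]
scene tape_roll [(0.97, [0.4006, -0.3635, 0.0158])]
sce
[... 702 characters left out ...]
)]
side bearing_a [(0.5, [0.5541, 0.2093, 0.0207]), (0.5, [0.5707, 0.1119, 0.0244])]
side bearing_b [(0.5, [0.5541, 0.2093, 0.0207]), (0.5, [0.5707, 0.1119, 0.0244])]
side tape_roll [(0.58, [0.4085, -0.3715, 0.0155])]
side flag [(0.54, [0.5774, 0.0512, 0.0433])]
side release_key []
{'mtx': array([[535.97212673,   0.        , 324.45444391],
       [  0.        , 535.97212673, 238.41659888],
       [  0.        ,   0.        ,   1.        ]]), 'T': array([[ 0.86657258, -0.20758986,  0.45382641,  1.13989492],
       [ 0.49867771,  0.32502865, -0.80354024, -1.08076911],
       [ 0.01930022,  0.92263905,  0.38518135,  0.58630543],
       [ 0.        ,  0.        ,  0.        ,  1.        ]])}
1.0
```

View pics/scene0.png

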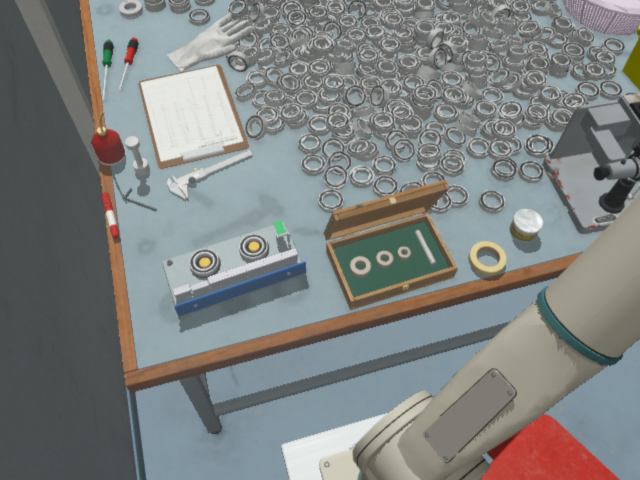

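View pics/side0.png

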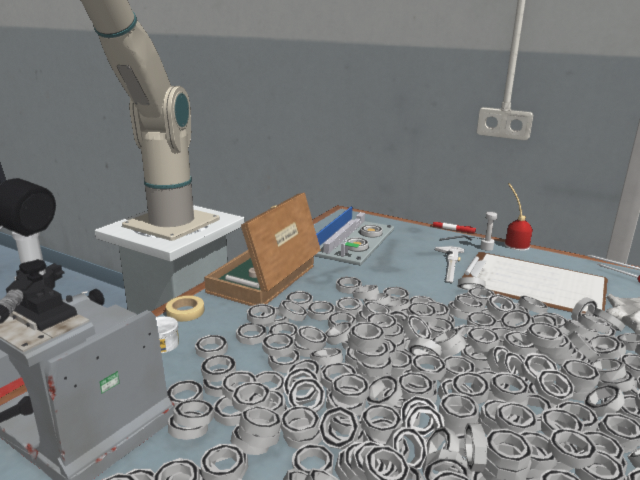

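Scene: the dock is at about (165-305, 230-310), with bearings at (205,263) and (254,246) and the flag flat at (282,230). A wooden box with an open lid stands to its right at (330-455, 185-305). I'll zoom in on the dock.

```bash
python3 - <<'E'
import cv2
im=cv2.imread("pics/scene0.png")
cv2.imwrite("pics/scene0z.png",cv2.resize(im[215:320,155:315],None,fx=5,fy=5,interpolation=cv2.INTER_CUBIC))
E
```

```text
(no output)
```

View pics/scene0z.png

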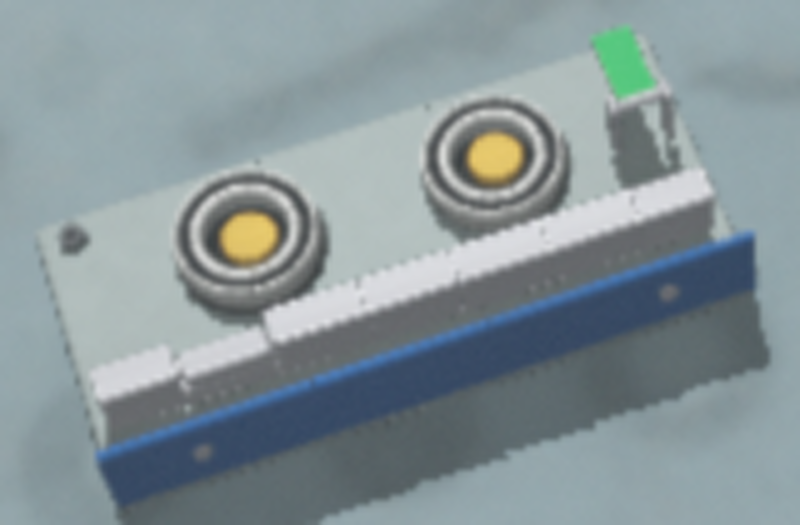

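```bash
cat > h.py <<'E'
import numpy as np
def proj(c,P):
    T=np.array(c["T"]);P=np.atleast_2d(P)
    q=(P-T[:3,3])@T[:3,:3]
    q=q*[1,-1,-1]
    u=q@np.array(c["mtx"]).T
    return u[:,:2]/u[:,2:]
def dockT(p,D):
    x,y,a=p[:3];D=np.atleast_2d(D)
    return np.c_[x+np.cos(a)*D[:,0]-np.sin(a)*D[:,1],y+np.sin(a)*D[:,0]+np.cos(a)*D[:,1],D[:,2]]
E
python3 - <<'E'
from cell import cams
from h import *
from scipy.optimize import least_squares
c=cams.get_calibration("scene")
Z=np.array([(38,232),(98,455),(755,233),(105,402),(713,192),(93,374),(702,170),(250,237),(495,157)],float)
uv=(Z+.5)/5-.5+[155,215]
D=np.array([(100,140,12),(-40,140,52),(-40,-140,52),(-8,133,40),(-8,-133,40),(8,133,40),(8,-133,40),(56,55,26),(56,-55,26)])/1e3
n=7
r=least_squares(lambda p:(proj(c,dockT(p,D[:n]))-uv[:n]).ravel(),[.5,.16,-.3])
print(r.x,np.round(r.fun.reshape(-1,2),1).tolist())
print(proj(c,dockT(r.x,D[7:]))-uv[7:])
for y in (60,100): print(y, (proj(c,dockT(r.x,[-.008,y/1e3,.04]))-[155,215])*5)
print(dockT(r.x,[[0,.1165,.04],[0,-.1165,.04],[.056,.055,.026],[.056,-.055,.026]]))
E
```

```text
[0.50276617 0.16193581 0.10228729] [[-0.9, -0.7], [0.1, 1.5], [0.9, 0.4], [-0.8, 0.1], [0.7, 0.3], [-0.4, -0.8], [0.2, -1.3]]
[[-0.1950303  -1.18453077]
 [ 0.10660498 -1.49190749]]
60 [[273.8154764  341.42664902]]
100 [[178.69499586 373.74259394]]
[[0.49087047 0.27782689 0.04      ]
 [0.51466187 0.04604473 0.04      ]
 [0.55285748 0.22236644 0.026     ]
 [0.56408947 0.11294139 0.026     ]]
```

Call:
carry_out(steps=[{"dp":[4.5,0,-1.5],"twist":-0.07,"claw":0},{"dp":[4.5,0,-1.5],"twist":-0.07,"claw":0},{"dp":[4.5,0,-1.5],"twist":-0.07,"claw":0},{"dp":[4.5,0,-1.5],"twist":-0.07,"claw":0},{"dp":[4.5,0,-1.5],"twist":-0.07,"claw":0},{"dp":[4.5,0,-1.5],"twist":-0.07,"claw":0},{"dp":[4.5,0,-1],"twist":-0.07,"claw":0},{"dp":[4.5,0,-1],"twist":-0.07,"claw":0}])

```text
time_s: 1.8
tcp_pos: [0.4879, -0.4468, 0.3602]
ee_rot: [0.913, 0.409, -0.004, -0.001]
contact_force: [-0.2, -0.5, 0.1]
finger_gap: -0.0002
```

Call:
carry_out(steps=[{"dp":[3.6,-3.2,0],"twist":-0.06,"claw":0},{"dp":[3.8,-3.0,0],"twist":-0.06,"claw":0},{"dp":[3.9,-2.8,0],"twist":-0.06,"claw":0},{"dp":[4.1,-2.5,0],"twist":-0.06,"claw":0},{"dp":[4.2,-2.3,0],"twist":-0.06,"claw":0},{"dp":[4.4,-2.0,0],"twist":-0.06,"claw":0},{"dp":[4.5,-1.7,0],"twist":-0.06,"claw":0},{"dp":[4.6,-1.5,0],"twist":-0.06,"claw":0}])

```text
time_s: 2.6
tcp_pos: [0.4872, -0.0477, 0.3604]
ee_rot: [0.782, 0.623, -0.0, 0.003]
contact_force: [1.8, 0.5, -0.2]
finger_gap: -0.0001
```

```bash
cat >> h.py <<'E'
P=np.array([0.5028,0.1619,0.1023])
def plan(obs,goal_dock,th_rel=np.pi/2,p=None):
    """tool-frame shift (cm) to put TCP at dock point (m), and twist"""
    from scipy.spatial.transform import Rotation as R
    if p is None: p=P
    rot=R.from_quat(obs["ee_rot"])
    d=dockT(p,goal_dock)[0]-obs["tcp_pos"]
    x=rot.as_matrix()[:,0]; th=np.arctan2(x[1],x[0])
    a=p[2]; q=np.array(obs["tcp_pos"])
    dl=q-[p[0],p[1],0]
    loc=[np.cos(a)*dl[0]+np.sin(a)*dl[1],-np.sin(a)*dl[0]+np.cos(a)*dl[1],dl[2]]
    print("t",round(obs["time_s"],2),"tcp",np.round(q,4),"dock mm",np.round(np.array(loc)*1e3,1),"theta",round(th,3),"tilt",np.round(rot.as_matrix()[:2,2],4),"F",np.round(obs["contact_force"],1))
    print("dp cm",np.round(rot.inv().apply(d)*100,2),"twist",round(-(a+th_rel-th),3))
E
python3 - <<'E'
from cell import ctrl
from h import *
plan(ctrl.get_obs(),[0,.1165,.2])
E
```

```text
t 2.6 tcp [ 0.4872 -0.0477  0.3604] dock mm [ -37.  -206.9  360.4] theta 1.346 tilt [ 0.0032 -0.0052] F [ 1.8  0.5 -0.2]
dp cm [31.88 -6.96 15.87] twist -0.327
```

Call:
carry_out(steps=[{"dp":[4.5,-1.0,0],"twist":-0.047,"claw":0},{"dp":[4.5,-0.8,0],"twist":-0.047,"claw":0},{"dp":[4.6,-0.6,1],"twist":-0.047,"claw":0},{"dp":[4.6,-0.4,1],"twist":-0.047,"claw":0},{"dp":[4.6,-0.2,1],"twist":-0.047,"claw":0},{"dp":[4.6,0,2],"twist":-0.047,"claw":0},{"dp":[3.0,0.1,2],"twist":-0.045,"claw":0},{"dp":[0,0,0],"twist":0,"claw":0}])

```text
time_s: 3.4
tcp_pos: [0.4822, 0.277, 0.2905]
ee_rot: [0.661, 0.75, 0.004, 0.004]
contact_force: [-1.4, -0.8, -0.5]
finger_gap: -0.0003
```

```bash
python3 - <<'E'
from cell import ctrl,cams
from h import *
import cv2
plan(ctrl.get_obs(),[0,.1165,.12])
c=cams.get_calibration("wrist"); im=cams.snapshot("wrist")[:,:,::-1].copy()
cv2.imwrite("pics/w1raw.png",im)
D=np.array([(-40,140,52),(-40,-140,52),(-8,133,40),(-8,-133,40),(8,133,40),(8,-133,40),(56,55,26),(56,-55,26),(-8,100,40),(8,60,40)])/1e3
for u in proj(c,dockT(P,D)):
    if abs(u).max()<2000: cv2.circle(im,(int(u[0]),int(u[1])),4,(0,0,255),1)
cv2.imwrite("pics/w1.png",im); np.save("w1c.npy",c,allow_pickle=True)
E
```

```text
t 3.4 tcp [0.4822 0.277  0.2905] dock mm [ -8.8 116.6 290.5] theta 1.696 tilt [0.0122 0.0006] F [-1.4 -0.8 -0.5]
dp cm [-0.02  0.67 17.06] twist 0.023
```

View pics/w1.png

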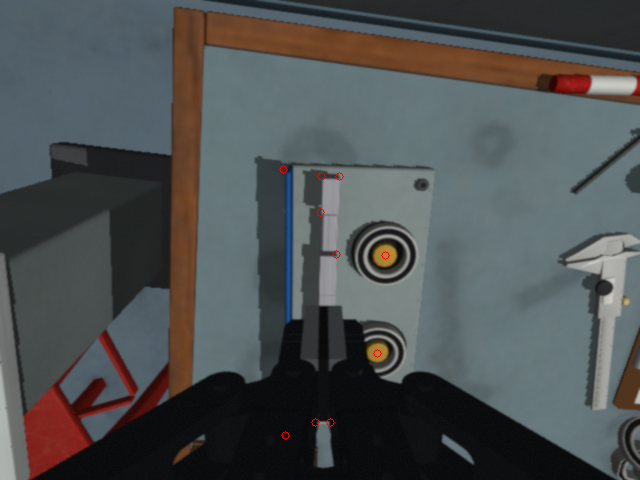

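The wrist view shows the dock, with its edge running from (322,178) down and the notch recess at rows 212-252, which is the place at y=+80. The projected pose agrees to about 2-3 px. Next I descend over the left land.

Call:
carry_out(steps=[{"dp":[0,0.2,4],"twist":0.02,"claw":0},{"dp":[0,0.2,4],"twist":0,"claw":0},{"dp":[0,0.1,4],"twist":0,"claw":0},{"dp":[0,0.1,4],"twist":0,"claw":0},{"dp":[0,0,3],"twist":0,"claw":0},{"dp":[0,0,1],"twist":0,"claw":0},{"dp":[0,0,0],"twist":0,"claw":0}])

```text
time_s: 4.15
tcp_pos: [0.503, 0.2671, 0.0922]
ee_rot: [0.676, 0.736, 0.009, 0.012]
contact_force: [-0.9, 0.2, 1.5]
finger_gap: 0.0002
```

```bash
python3 - <<'E'
from cell import ctrl,cams
from h import *
import cv2
plan(ctrl.get_obs(),[0,.1165,.062])
c=cams.get_calibration("wrist"); im=cams.snapshot("wrist")[:,:,::-1].copy()
cv2.imwrite("pics/w2.png",im)
im=cams.snapshot("scene")[:,:,::-1].copy()
cv2.imwrite("pics/s2.png",cv2.resize(im[170:320,125:325],None,fx=4,fy=4,interpolation=cv2.INTER_CUBIC))
E
```

```text
t 4.15 tcp [0.503  0.2671 0.0922] dock mm [ 10.9 104.6  92.2] theta 1.656 tilt [ 0.0295 -0.0028] F [-0.9  0.2  1.5]
dp cm [ 1.18 -1.2   2.98] twist -0.017
```

View pics/w2.png

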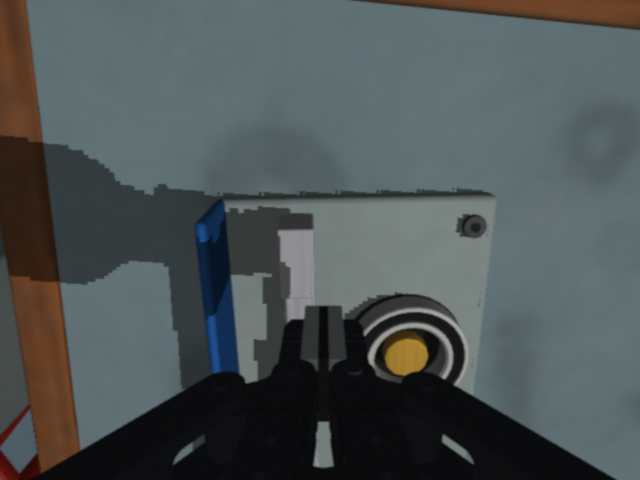

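View pics/s2.png

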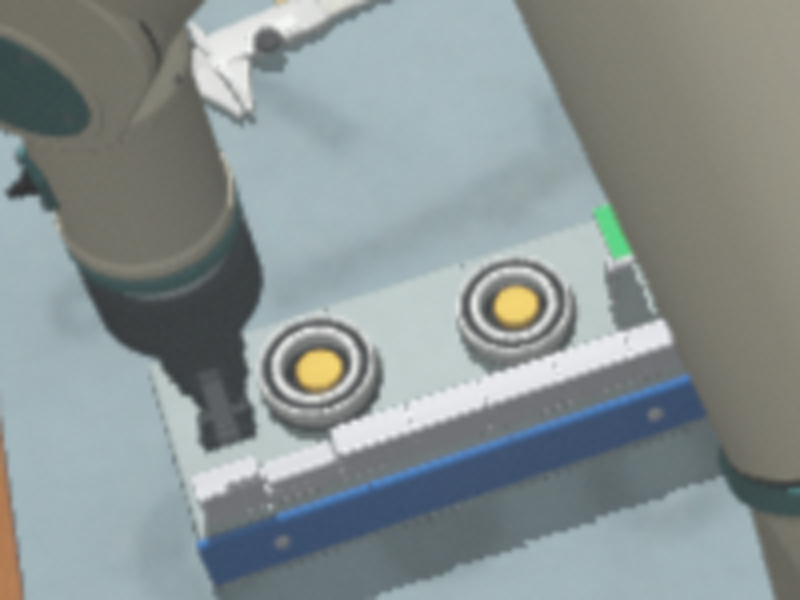

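Both views show the tip above and slightly behind the edge, next to the notch and left land. Fast rows made it drift about 2 cm, so I'll correct in slow rows.

Call:
carry_out(steps=[{"dp":[0.4,-0.4,0],"twist":0,"claw":0},{"dp":[0.4,-0.4,0],"twist":0,"claw":0},{"dp":[0.4,-0.4,0],"twist":0,"claw":0},{"dp":[0,0,0],"twist":0,"claw":0}])

```text
time_s: 4.65
tcp_pos: [0.4922, 0.2821, 0.0988]
ee_rot: [0.676, 0.736, 0.015, 0.013]
contact_force: [-0.6, -0.5, 0.5]
finger_gap: -0.0
```

```bash
python3 - <<'E'
from cell import ctrl
from h import *
plan(ctrl.get_obs(),[0,.1165,.062])
E
```

```text
t 4.65 tcp [0.4922 0.2821 0.0988] dock mm [  1.7 120.6  98.8] theta 1.656 tilt [0.0398 0.0045] F [-0.6 -0.5  0.5]
dp cm [-0.42 -0.31  3.67] twist -0.017
```

Call:
carry_out(steps=[{"dp":[0,0,0],"twist":0,"claw":0},{"dp":[-0.2,-0.15,0.5],"twist":0,"claw":0},{"dp":[-0.2,-0.15,0.5],"twist":0,"claw":0},{"dp":[0,0,0.5],"twist":0,"claw":0},{"dp":[0,0,0.5],"twist":0,"claw":0},{"dp":[0,0,0.3],"twist":0,"claw":0},{"dp":[0,0,0],"twist":0,"claw":0},{"dp":[0,0,0],"twist":0,"claw":0}])

```text
time_s: 5.45
tcp_pos: [0.4902, 0.2771, 0.0732]
ee_rot: [0.676, 0.736, 0.015, 0.013]
contact_force: [0.7, 0.2, -0.4]
finger_gap: -0.0004
```

```bash
python3 - <<'E'
from cell import ctrl
from h import *
plan(ctrl.get_obs(),[0,.1165,.062])
E
```

```text
t 5.45 tcp [0.4902 0.2771 0.0732] dock mm [ -0.7 115.9  73.2] theta 1.656 tilt [0.0393 0.0035] F [ 0.7  0.2 -0.4]
dp cm [0.06 0.03 1.12] twist -0.017
```

Call:
carry_out(steps=[{"dp":[0,0,0.3],"twist":0,"claw":0},{"dp":[0,0,0.3],"twist":0,"claw":0},{"dp":[0,0,0.2],"twist":0,"claw":0},{"dp":[0,0,0.1],"twist":0,"claw":0},{"dp":[0,0,0.1],"twist":0,"claw":0},{"dp":[0,0,0.1],"twist":0,"claw":0}])

```text
time_s: 6.05
tcp_pos: [0.4911, 0.2776, 0.0617]
ee_rot: [0.676, 0.736, 0.015, 0.013]
contact_force: [-0.3, -0.4, 0.7]
finger_gap: -0.0002
```

Call:
carry_out(steps=[{"dp":[0,0,0.1],"twist":0,"claw":0},{"dp":[0,0,0.1],"twist":0,"claw":0}])

```text
time_s: 6.25
tcp_pos: [0.4913, 0.2776, 0.0597]
ee_rot: [0.676, 0.736, 0.015, 0.013]
contact_force: [0.2, -0.1, 1.5]
finger_gap: 0.0001
```

Call:
carry_out(steps=[{"dp":[0,0,0.1],"twist":0,"claw":0}])

```text
time_s: 6.35
tcp_pos: [0.4913, 0.2776, 0.0591]
ee_rot: [0.676, 0.736, 0.015, 0.014]
contact_force: [-3.3, -1.8, 14.3]
finger_gap: -0.0001
```

Call:
carry_out(steps=[{"dp":[0,0,0],"twist":0,"claw":0}])

```text
time_s: 6.45
tcp_pos: [0.4913, 0.2777, 0.0594]
ee_rot: [0.676, 0.736, 0.015, 0.014]
contact_force: [1.0, 0.1, 0.1]
finger_gap: 0.0001
```

Call:
carry_out(steps=[{"dp":[-0.3,0,0.02],"twist":0,"claw":0},{"dp":[-0.3,0,0.02],"twist":0,"claw":0}])

```text
time_s: 6.65
tcp_pos: [0.492, 0.2727, 0.0593]
ee_rot: [0.676, 0.737, 0.016, 0.013]
contact_force: [-0.1, 0.9, 1.4]
finger_gap: 0.0002
```

Call:
carry_out(steps=[{"dp":[-0.3,0,0.04],"twist":0,"claw":0},{"dp":[-0.3,0,0.04],"twist":0,"claw":0},{"dp":[-0.3,0,0.04],"twist":0,"claw":0}])

```text
time_s: 6.95
tcp_pos: [0.4937, 0.2665, 0.0592]
ee_rot: [0.675, 0.737, 0.02, 0.012]
contact_force: [-0.9, 3.5, 4.2]
finger_gap: 0.0003
```

```bash
python3 - <<'E'
from cell import ctrl
from h import *
plan(ctrl.get_obs(),[0,.08,.059])
E
```

```text
t 6.95 tcp [0.4937 0.2665 0.0592] dock mm [  1.6 105.   59.2] theta 1.659 tilt [0.0448 0.0122] F [-0.9  3.5  4.2]
dp cm [-2.5  -0.12 -0.  ] twist -0.015
```

Call:
carry_out(steps=[{"dp":[-0.3,-0.03,0.02],"twist":0,"claw":0},{"dp":[-0.3,-0.03,0.02],"twist":0,"claw":0},{"dp":[-0.3,-0.03,0.02],"twist":0,"claw":0},{"dp":[-0.3,-0.03,0.03],"twist":0,"claw":0}])

```text
time_s: 7.35
tcp_pos: [0.4947, 0.2549, 0.0589]
ee_rot: [0.675, 0.737, 0.022, 0.012]
contact_force: [0.6, 3.3, 5.0]
finger_gap: -0.0001
```

```bash
python3 - <<'E'
from cell import ctrl
from h import *
plan(ctrl.get_obs(),[0,.08,.059])
E
```

```text
t 7.35 tcp [0.4947 0.2549 0.0589] dock mm [ 1.5 93.3 58.9] theta 1.659 tilt [0.0475 0.0153] F [0.6 3.3 5. ]
dp cm [-1.34 -0.13 -0.03] twist -0.014
```

Call:
carry_out(steps=[{"dp":[-0.3,-0.03,0.03],"twist":0,"claw":0},{"dp":[-0.3,-0.03,0.03],"twist":0,"claw":0},{"dp":[-0.2,-0.03,0.05],"twist":0,"claw":0}])

```text
time_s: 7.65
tcp_pos: [0.4933, 0.2417, 0.0561]
ee_rot: [0.676, 0.737, 0.018, 0.013]
contact_force: [0.4, -0.2, 0.6]
finger_gap: 0.0
```

```bash
python3 - <<'E'
from cell import ctrl
from h import *
plan(ctrl.get_obs(),[0,.08,.059])
E
```

```text
t 7.65 tcp [0.4933 0.2417 0.0561] dock mm [-1.3 80.4 56.1] theta 1.657 tilt [0.0434 0.0081] F [ 0.4 -0.2  0.6]
dp cm [-0.03  0.14 -0.28] twist -0.016
```

The tip dropped below the edge level at dock y ≈ 80, so the notch is found by touch. I'll settle and press.

Call:
carry_out(steps=[{"dp":[0,0,0],"twist":0,"claw":0},{"dp":[0,0.1,0.1],"twist":0,"claw":0},{"dp":[0,0,0.15],"twist":0,"claw":0},{"dp":[0,0,0.15],"twist":0,"claw":0}])

```text
time_s: 8.05
tcp_pos: [0.4939, 0.2393, 0.051]
ee_rot: [0.677, 0.736, 0.015, 0.014]
contact_force: [-0.8, -1.1, 5.6]
finger_gap: -0.0002
```

```bash
python3 - <<'E'
from cell import ctrl
from h import *
plan(ctrl.get_obs(),[0,.08,.0435])
E
```

```text
t 8.05 tcp [0.4939 0.2393 0.051 ] dock mm [-1.  77.9 51. ] theta 1.655 tilt [0.0409 0.0045] F [-0.8 -1.1  5.6]
dp cm [0.21 0.06 0.75] twist -0.018
```

Contact with the key at 51 mm, at 5.6 N. Pressing on in small rows.

Call:
carry_out(steps=[{"dp":[0.05,0,0.15],"twist":0,"claw":0},{"dp":[0.05,0,0.15],"twist":0,"claw":0},{"dp":[0,0,0.15],"twist":0,"claw":0},{"dp":[0,0,0.15],"twist":0,"claw":0}])

```text
time_s: 8.45
tcp_pos: [0.4938, 0.2394, 0.046]
ee_rot: [0.677, 0.736, 0.015, 0.015]
contact_force: [-1.3, -1.3, 5.4]
finger_gap: 0.0001
```

Call:
carry_out(steps=[{"dp":[0,0,0.13],"twist":0,"claw":0},{"dp":[0,0,0.13],"twist":0,"claw":0}])

```text
time_s: 8.65
tcp_pos: [0.4938, 0.2394, 0.0441]
ee_rot: [0.676, 0.736, 0.014, 0.015]
contact_force: [-1.3, -1.8, 5.1]
finger_gap: -0.0001
```

Call:
carry_out(steps=[{"dp":[0,0,0.1],"twist":0,"claw":0}])

```text
time_s: 8.75
tcp_pos: [0.4938, 0.2394, 0.0436]
ee_rot: [0.676, 0.736, 0.014, 0.015]
contact_force: [-3.0, -1.5, 13.5]
finger_gap: 0.0001
```

Call:
carry_out(steps=[{"dp":[0,0,0.1],"twist":0,"claw":0}])

```text
time_s: 8.85
tcp_pos: [0.4938, 0.2394, 0.0435]
ee_rot: [0.676, 0.736, 0.014, 0.016]
contact_force: [-2.7, -1.7, 16.7]
finger_gap: 0.0001
```

```bash
python3 - <<'E'
from cell import cams
import cv2
for n,(a,b,c,d) in dict(scene=(150,330,125,365),side=(170,290,300,460)).items():
    im=cams.snapshot(n)[:,:,::-1]
    cv2.imwrite(f"pics/{n}3.png",cv2.resize(im[a:b,c:d],None,fx=3.3,fy=3.3,interpolation=cv2.INTER_CUBIC))
E
```

```text
(no output)
```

View pics/scene3.png

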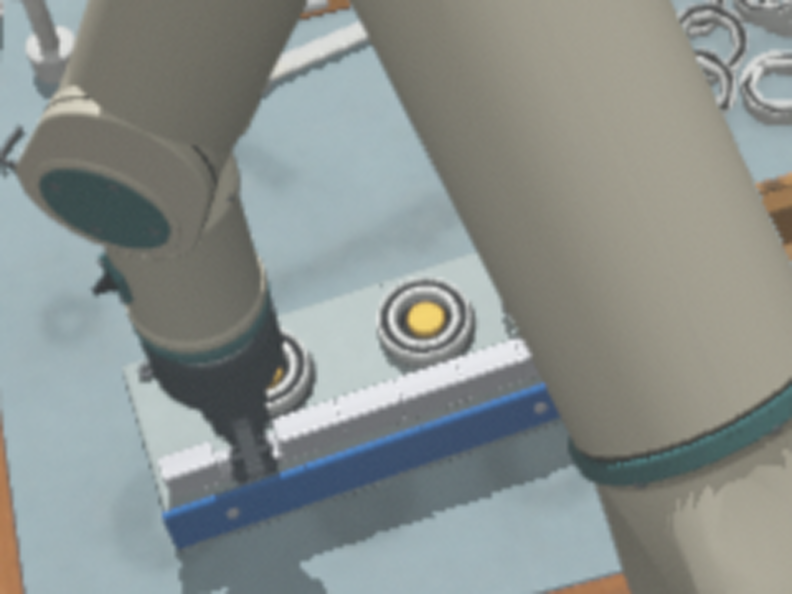

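View pics/side3.png

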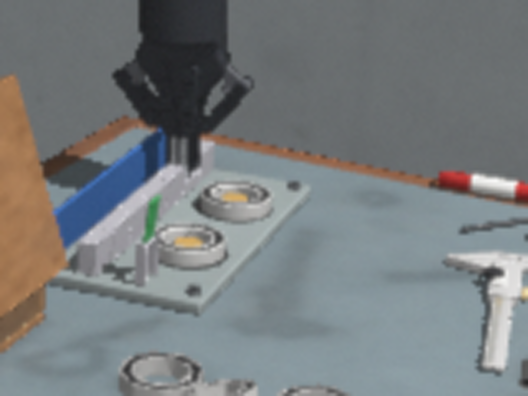

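The side view shows the flag standing (crop 153,218), with the finger in the notch and both bearings in place. I'll withdraw straight up.

Call:
carry_out(steps=[{"dp":[0,0,0],"twist":0,"claw":0},{"dp":[0,0,-0.3],"twist":0,"claw":0},{"dp":[0,0,-0.5],"twist":0,"claw":0},{"dp":[0,0,-0.8],"twist":0,"claw":0},{"dp":[0,0,-1],"twist":0,"claw":0},{"dp":[0,0,-1.5],"twist":0,"claw":0},{"dp":[0,0,-2],"twist":0,"claw":0},{"dp":[0,0,-2],"twist":0,"claw":0}])

```text
time_s: 9.75
tcp_pos: [0.4887, 0.2395, 0.1278]
ee_rot: [0.676, 0.737, 0.012, 0.015]
contact_force: [0.8, 1.0, 0.2]
finger_gap: -0.0001
```

Call:
carry_out(steps=[{"dp":[0,0,-2],"twist":0,"claw":0},{"dp":[0,0,-2],"twist":0,"claw":0},{"dp":[0,0,-2],"twist":0,"claw":0},{"dp":[0,0,-1],"twist":0,"claw":0},{"dp":[0,0,0],"twist":0,"claw":0},{"dp":[0,0,0],"twist":0,"claw":0},{"dp":[0,0,0],"twist":0,"claw":0}])

```text
time_s: 10.45
tcp_pos: [0.4862, 0.2396, 0.2061]
ee_rot: [0.676, 0.737, 0.015, 0.016]
contact_force: [1.0, -0.3, 0.4]
finger_gap: -0.0001
```

```bash
python3 - <<'E'
from cell import cams,ctrl
import cv2
from h import *
plan(ctrl.get_obs(),[0,.08,.0435])
for n,(a,b,c,d) in dict(scene=(150,330,125,365),side=(170,290,300,460),wrist=(0,480,0,640)).items():
    im=cams.snapshot(n)[:,:,::-1]
    f=1 if n=="wrist" else 3.3
    cv2.imwrite(f"pics/{n}4.png",cv2.resize(im[a:b,c:d],None,fx=f,fy=f,interpolation=cv2.INTER_CUBIC))
    for t in ("bearing_a","tape_roll"): print(n,t,[(r["conf"],np.round(r["centre"],4).tolist()) for r in cams.look_for(n,t)][:3])
E
```

```text
t 10.45 tcp [0.4862 0.2396 0.2061] dock mm [ -8.6  79.  206.1] theta 1.657 tilt [0.0446 0.0008] F [ 1.  -0.3  0.4]
dp cm [ 0.16  0.13 16.28] twist -0.016
scene bearing_a [(0.86, [0.5639, 0.1115, 0.0281])]
scene tape_roll [(0.66, [0.4002, -0.3645, 0.0142]), (0.4, [0.563, 0.1145, 0.0249])]
side bearing_a [(0.64, [0.5542, 0.2114, 0.0203]), (0.64, [0.568, 0.1052, 0.0251])]
side tape_roll [(0.61, [0.4105, -0.3704, 0.0171])]
wrist bearing_a [(0.88, [0.5528, 0.224, 0.0232]), (0.69, [0.5669, 0.1354, 0.0238]), (0.21, [0.5084, 0.0496, 0.0374])]
wrist tape_roll [(0.39, [0.5223, 0.2388, 0.0115])]
```

View pics/wrist4.png

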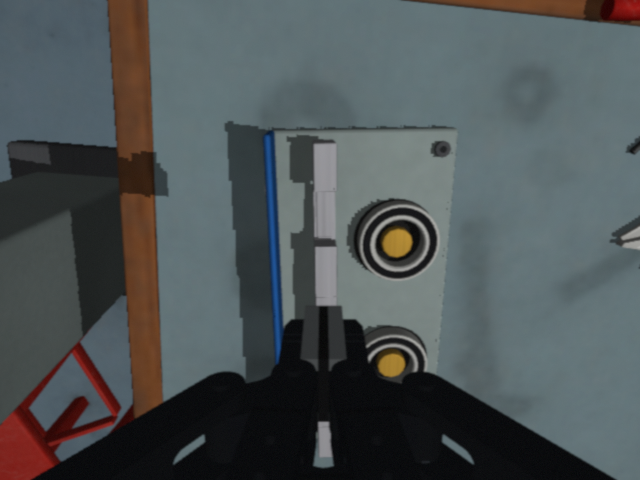

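View pics/side4.png

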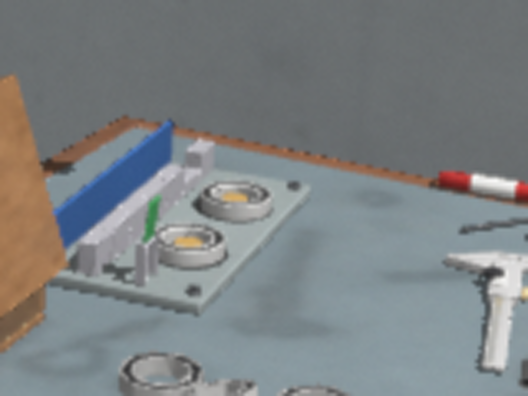

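View pics/scene4.png

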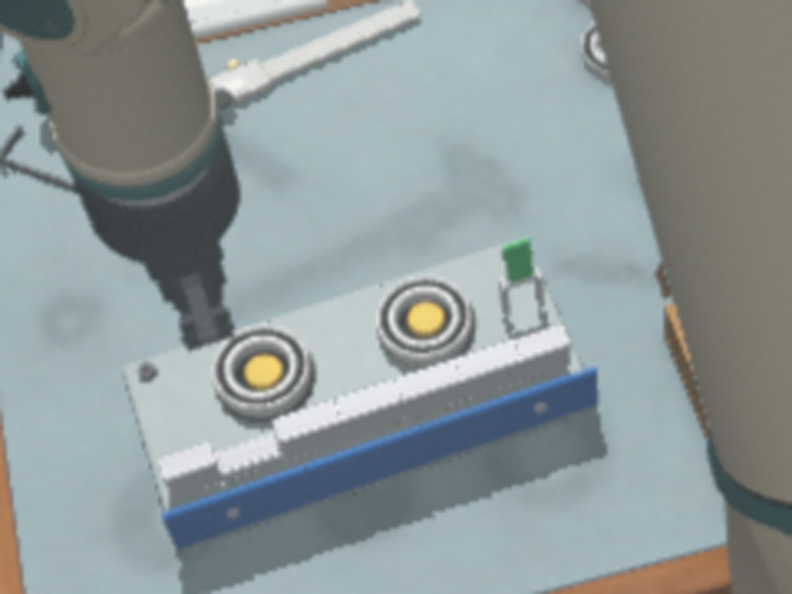

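The flag stands up in both views, with its slight lean matching 1.44 rad. The key is sunk, the bearings and tape are unmoved, and the finger is clear.

```bash
python3 -c "
from cell import hand_in
print(hand_in())"
```

```text
the job is handed in; nothing more can be done
None
```

The dock is unlocked: the key is pressed home, the green flag stands up, and the finger is clear. The job is handed in at about 11 s of the 54 s allowed.

- **Feeling for the notch:** I set the closed fingertip on the left land, with a first touch of about 14 N that I eased at once. I then slid it right along the edge at 1–5 N until it dropped into the notch at dock y ≈ +80 mm. The first camera picture had already hinted at that place.
- **Pressing the key:** The key moved at about 5 N. It stopped firmly with the tip 15.5 mm below the edge, which is the stated home depth. The highest reading there was about 17 N.
- **Last checks:** After I lifted the finger clear, the scene and side pictures showed the flag standing. The force read about zero. Both bearings and the tape roll were where they started, within the detectors' error.
- **What was off:**
  - Fast moves on the way in made the tool drift about 2 cm and lean about 2.5°. I corrected the position before touching the land. The lean stayed and did no harm.
  - In the last wrist picture the detector put bearing B about 2 cm off. Part of it was hidden by the gripper there, and the scene camera showed it in place.
  - That picture also gave a low-confidence tape roll on the dock, which is a false detection.

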